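Open the solder-fume booth to its mark and start the extractor

ROBOT

A 6-joint arm with a two-finger parallel gripper is mounted at the origin on the work surface. World frame = base frame: x ahead of the robot, y to its left, z up, the work surface at z = 0. Lengths are in m, angles in rad, forces in N, time in s.
With the tool pointing down it reaches from about 0.25 to 0.85 m from the base axis. Payload 12.5 kg.
Tool frame: the origin (TCP) lies midway between the tips of the shut fingers; the grasp point (between the pads) lies 19 mm behind it; z points along the fingers, y is the direction in which the jaws open and shut (so a half turn about z gives the same grasp; the last joint's range is limited). The gripper opens to 93 mm and grips with 3 to 60 N. Pads are 15 mm wide; open, the fingers measure 128 mm over their backs; the gripper's body (75 mm by 188 mm) begins 65 mm behind the grasp point.
Start: joints at [1.222, 0.351, 1.652, -0, 1.139, -0.085], TCP at [0.143, 0.531, 0.219] pointing down, gripper open.
Joint ranges: [-2.75, 2.75], [-0.79, 2.1], [0.01, 2.65], [-1.57, 4.71], [0.07, 3.14], [-2.87, 2.87]. Speed limits (rad/s): [2.22, 2.22, 2.79, 3.14, 3.14, 3.14].

INTERFACE

Orientations are given as a unit quaternion [w, x, y, z].
In Python, from bench import monitor, eyes, job gives the robot as it stands.
- The arm moves only by the tool arm_command, never from a script. Its arguments are lists of equal length, an entry for each row: "travel": the shift along the world's x, y, z in units of 300 mm (1.0 is 300 mm), a list of three; "turn": the turn, a rotation vector about the world's x, y, z in units of 90 degrees (1.0 is 90 degrees), a list of three; "jaw": the closure, from -1 (fully open) to 1 (shut), so that 0 is half open. A call has 1 to 10 rows; each row shifts and turns the commanded pose from where the row before left it; what a row does not reach is not made up. A row lasts 1/12 s, in which the tool goes at most 41.7 mm and 7.16 degrees, less where a joint would pass 70% of its speed; a pose out of reach is approached as far as the arm can. A call with a number of a shift or a turn outside -1 to 1 is refused whole. A call with a gripper value outside its range is refused whole. The fingers move at their own pace and stop on an object; "grip_force" is the grip in N (left out, the last holds). Time passes only in rows, so rows that do not move let the fingers close. It gives the time, the measured TCP pose, the force and the opening at its end, in the units of the state.
- monitor.state(): the state, without advancing time (a new reading comes with each control period).
- eyes.get_image(name): name is "scene" or "side" or "wrist"; returns (picture, depth): 480x640x3 uint8, blue, green, red; 480x640 float32, m along the optical axis (not along the pixel's ray), 0 where there is no reading.
- eyes.camera_info(name): a dict with "vfov" (degrees; the focal length in pixels is half the picture's height over the tangent of half this angle, whatever the lens; pixels are square), "cx", "cy" (the principal point, pixels), "dist_coeffs" ([k1, k2, p1, p2, k3] as OpenCV has them; the pictures are not rectified), "world_to_cam" (4x4, takes a point from world to camera coordinates); the wrist camera has in their place "mount" (4x4, takes a point from camera to tool coordinates, whose origin is the TCP and whose axes are the flange's). Camera axes: x right, y down, z forward; pixel columns grow to the right and rows downward; lengths in m; the calibration is good to about 2 mm. A picture is of the moment at which its call begins: read the wrist's pose just before it. camera_info takes no time and is no camera call.
- job.hand_in(): hands the job in, once; it reports no verdict.
The state is a dict: "time_s": time; "qpos": joint angles; "qvel": joint speeds; "tau": joint torques, N m; "ee_pos": TCP position; "tcp_rot": TCP orientation; "force": force on the tool from outside, world axes, zero at the start; "torque": the same for the moment, N m; "width": opening from 0.0 (shut) to 1.0 (fully open).
Only numpy, scipy, OpenCV 4.12 (cv2) and the standard library are available. Lean on these libraries where they do the work, as an engineer would, in place of code of your own. Each camera call takes 0.05 s, during which the arm holds its last target.

TASK

Get the solder-fume booth ready: with the fingertips, push its counterweighted sash up from beneath the lip until the lip is level with the white marker tabs on the posts, and leave it standing there. Then press the round start button on the extractor's switch box. Pinch and lift nothing (the lip included), and leave the tabs and everything else on the table and in the booth where they are.

Things in the scene. Friction and masses are not known exactly. Their poses are not given: they have to be found in the camera images.
- booth: bench solder-fume booth, fixed: two 30 mm square metal posts, 470 mm tall, centred 185 mm either side of the origin along y; clear side walls, open top and back, 250 mm deep. Origin on the table, midway between the posts, in the plane of the sliding sash; x points into the booth (opening and lip face its -x, to the robot), y along the sash, z up. Floor plate 6 mm thick.
- sash (a joint): height of the counterweighted clear sash above its lowest position, m, 0 to 0.24, growing upward. It slides straight up between the posts, needs about 3 N to move either way (plus a little more when fast) and stays where it is left; it starts 0 to 0.05 up.
- lip_front (a point): middle of the front edge of the sash's lip, at mid-thickness; moves with the sash, axes as the booth's. The lip is a level metal bar along the sash's bottom, 260 mm long (y), 14 mm thick (underside 7 mm below this point), standing out 40 mm towards the robot (45 mm from the sash plane to this point), with a 3 mm rubber strip on top. Clear space below. Height: 110 mm plus the sash joint.
- mark (a point): the marked height: midway between two white marker tabs (level plates 6 mm thick, 36 mm wide, standing out in front of both posts at one height, just beyond the lip's ends). The point is at their mid-thickness, 45 mm in front of the sash plane, directly above lip_front, 220 to 290 mm above the table. The tabs are clamped and hard to shift.
- switch_box: grey extractor switch box, fixed to the table, 90 x 90 mm, 50 mm tall, to the left or right in front of the booth; one round button on top of it. Origin at the centre of its underside.
- start (a joint): travel of the extractor's start button, m: 0 released, 0.006 fully down; pressed straight down, about 5 N for full travel, springs back.
- start_top (a point): centre of the upper face of the start button (34 mm across), which is pressed straight down.
- dispenser: square blue liquid-dispenser bottle, 55 x 55 mm, 107 mm tall, loose; origin at the centre of its underside
- spool: metal wire spool standing on its flange, 52 mm across, 38 mm tall, loose; origin at the centre of its underside
- tester: black handheld tester lying flat, 95 x 55 x 22 mm (long along its x), loose; origin at the centre of its underside
- brush: small blue-handled brush lying flat along its x axis, 120 mm long, loose; origin under its middle
- board: green circuit board on a black carrier, 75 x 100 x 14 mm, loose on the booth floor behind the sash; origin at the centre of its underside
- tin: brass-coloured round tin, 60 mm across, 45 mm tall, loose on the booth floor behind the sash; origin at the centre of its underside
- cup: white cup, 70 mm across, 85 mm tall, loose on the table to the right; origin at the centre of its underside

How it is judged:
On the way, in this order (a step that is already met when the one before it is completed fails the run):
1. the fingers push the lip (contact force between the fingers and sash_lip above 0.5 N).
2. the lip is level with the marker tabs (within 10 mm) and the sash stands still with the fingers off it (z of lip_front in the frame of mark between -0.01 and 0.01 m and velocity of joint sash between -0.01 and 0.01 m/s and contact force between the fingers and sash_lip below 0.2 N), for 0.2 s.
3. the start button is pressed, at least 4 of its 6 mm (value of joint start above 0.004 m), for 0.05 s.
At the end, for the whole second after the job is handed in: The lip's mid-height is within 10 mm of the marker tabs' mid-height, the sash is at rest, and the start button has been pressed (after the sash was set) and let go (z of lip_front in the frame of mark between -0.01 and 0.01 m and velocity of joint sash between -0.01 and 0.01 m/s and value of joint start below 0.002 m); the robot touches nothing.
It fails at once if the lip is pinched: fingers press on its underside and on its upper strip at once (contact force between the fingers and sash_lip above 1 N and contact force between the fingers and lip_strip above 1 N).
It fails at once if the marker tabs are shifted by more than 6 mm (distance of mark from where it was at the start of the episode above 0.006 m).
It fails at once if one of the loose things on the table or in the booth is moved or lifted by more than 25 mm (distance of any of dispenser, spool, tester, brush, board, tin, cup from where it was at the start of the episode above 0.025 m).
It also fails if it takes over 59 s, if anything falls off the work surface, if the arm or the gripper's body presses on something with over 40 N, if the wrist force passes 120 N, or if a joint passes its speed limit or range.

## Working session

There is one attempt and no reset: what is moved stays moved. The work goes in short steps, Python scripts to look and compute and a tool call to move; the robot and the scene stay as the last step left them, time stands still between calls to the robot, and variables do not carry over. Pictures are saved under pics/ and viewed, and the job is handed in when it is done.

Besides the shell and the picture viewer there is one more tool, called as name(argument=value, ...) on one line, values as JSON. arm_command: Moves the arm, as the interface text tells. Shifts and turns lie within -1 to 1; 1 stands for 300 mm of shift or 90 degrees of turn. Its arguments: {"type":"object","properties":{"travel":{"type":"array","items":{"type":"array","items":{"type":"number","minimum":-1,"maximum":1}}},"turn":{"type":"array","items":{"type":"array","items":{"type":"number","minimum":-1,"maximum":1}}},"jaw":{"type":"array","items":{"type":"number"}},"grip_force":{"type":"number"}},"required":["travel","turn","jaw"]}

```bash
ls; mkdir -p pics; cat > h.py <<'E'
import numpy as np,cv2,json
from bench import monitor,eyes,job
def grab(n,tag):
    s=monitor.state(); im,d=eyes.get_image(n); i=eyes.camera_info(n)
    cv2.imwrite(f'pics/{tag}.png',im); np.savez(f'{tag}.npz',im=im,d=d)
    return im,d,i,s
def K(i):
    f=240/np.tan(np.radians(i['vfov'])/2); return np.array([[f,0,i['cx']],[0,f,i['cy']],[0,0,1.]])
def pt(i,d,u,v,z=None):
    k=K(i); x=cv2.undistortPoints(np.array([[[u,v]]],float),k,np.array(i['dist_coeffs'],float))[0,0]
    zz=d if np.isscalar(d) else float(np.median([a for a in d[int(v)-1:int(v)+2,int(u)-1:int(u)+2].ravel() if a>0] or [0]))
    W=np.linalg.inv(np.array(i['world_to_cam']))
    if z is not None:
        dr=W[:3,:3]@np.array([x[0],x[1],1]); o=W[:3,3]; return o+dr*(z-o[2])/dr[2]
    return (W@np.array([x[0]*zz,x[1]*zz,zz,1]))[:3]
E
python3 - <<'E'
from h import *
for n in ['scene','side']:
    im,d,i,s=grab(n,n+'0'); json.dump({k:np.array(v).tolist() if not isinstance(v,(int,float,str)) else v for k,v in i.items()},open(n+'.json','w')); print(n,i['vfov'],i['dist_coeffs'],np.round(np.linalg.inv(np.array(i['world_to_cam'])),3))
print(s)
E
```

```text
pics
scene 50.918310382544014 [-0.14609885  0.          0.          0.          0.        ] [[-9.450e-01  2.920e-01 -1.480e-01  7.070e-01]
 [ 3.270e-01  8.440e-01 -4.260e-01  3.400e-01]
 [ 1.000e-03 -4.510e-01 -8.930e-01  1.031e+00]
 [ 0.000e+00  0.000e+00  0.000e+00  1.000e+00]]
side 54.2231969217967 [-0.07922642  0.          0.          0.          0.        ] [[ 0.892 -0.38   0.245  0.328]
 [-0.452 -0.76   0.467 -0.557]
 [ 0.009 -0.527 -0.85   1.021]
 [ 0.     0.     0.     1.   ]]
{'time_s': 0.05, 'qpos': array([ 1.22238444e+00,  3.51224253e-01,  1.65240842e+00,  1.24374639e-06,
        1.13908701e+00, -8.45830192e-02]), 'qvel': array([ 1.38993047e-03, -9.93890606e-04, -8.96655517e-04, -5.61217337e-04,
        5.16416369e-06,  1.39204602e-04]), 'tau': array([ 6.40551971e-04, -4.98530817e+01, -2.86048830e+01,  7.01545039e-02,
        2.37907172e-02, -3.26678469e-05]), 'ee_pos': array([0.14328007, 0.53066377, 0.21811394]), 'tcp_rot': array([-1.21600784e-04,  1.31532421e-01,  9.91311709e-01, -5.50241385e-04]), 'force': array([ 0.2411671 , -0.66203942,  0.10927584]), 'torque': array([-0.00501984, -0.00611308, -0.00495314]), 'width': 1.0021772631008987}
```

View pics/scene0.png

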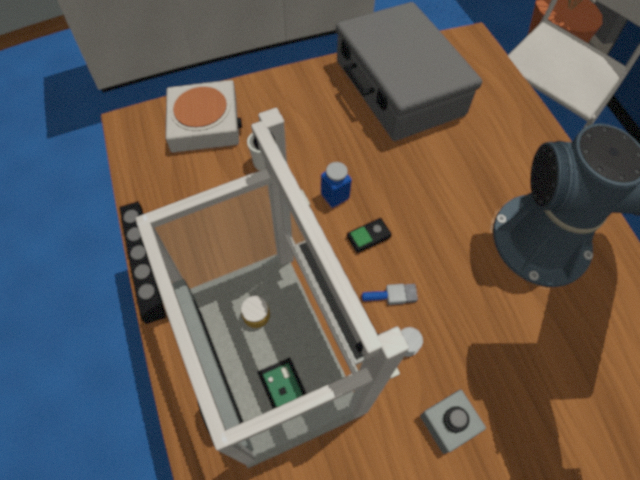

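View pics/side0.png

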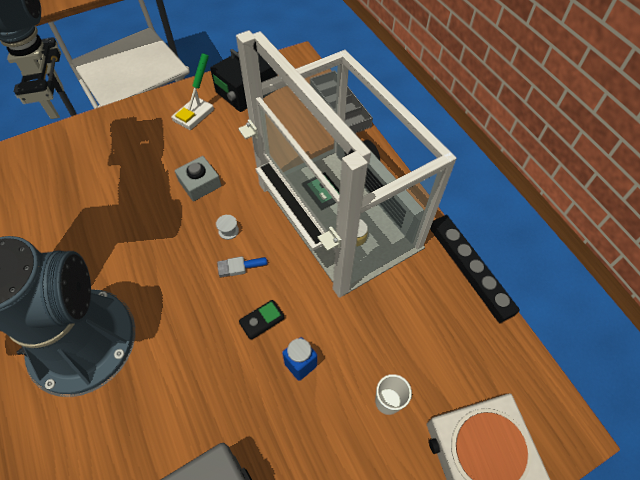

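The side view shows the tabs near (248,130) and (328,240), the dark-topped lip between them, the switch box at (197,178) and the spool at (228,227). I'll enlarge both views to read the points more closely.

```bash
python3 - <<'E'
import cv2
a=cv2.imread('pics/side0.png')[20:300,160:400]; cv2.imwrite('pics/c1.png',cv2.resize(a[90:260,60:220],None,fx=4.6,fy=3.5*1,interpolation=2) if 0 else cv2.resize(a[90:240,60:260],None,fx=4,fy=4,interpolation=2))
a=cv2.imread('pics/side0.png')[10:160,160:360]; cv2.imwrite('pics/c2.png',cv2.resize(a[80:,:],None,fx=4,fy=4,interpolation=2))
b=cv2.imread('pics/side0.png')[110:260,160:360]; cv2.imwrite('pics/c3.png',cv2.resize(b,None,fx=4,fy=4,interpolation=2))
E
```

```text
(no output)
```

View pics/c3.png

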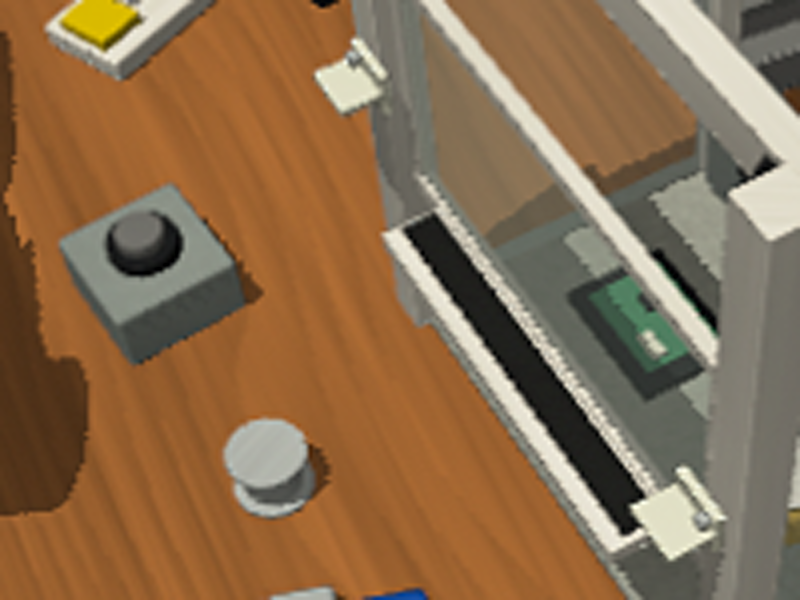

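```bash
python3 - <<'E'
import json
from h import *
i=json.load(open('side.json')); d=np.load('side0.npz')['d']
def q(n,u,v): print(n,np.round(pt(i,d,160+u/4,110+v/4),4))
for n,u,v in [('tabL',346,92),('tabL2',338,84),('tabR',665,525),('tabR2',672,540),('lipwhiteA',400,240),('lipwhiteM',505,388),('lipwhiteB',610,530),('lipblackA',425,235),('lipblackM',530,370),('lipblackB',625,515),('btn',145,233),('box',90,250),('box2',180,210),('box3',140,300),('box4',220,262),('spool',268,452),('postR',770,205),('brdge',650,340),('table',350,400)]: q(n,u,v)
for n,u,v in [('postL',247,37),('brush',240,267),('tester',262,319),('disp',299,350),('cup',393,385)]: print(n,np.round(pt(i,d,u,v),4))
i2=json.load(open('scene.json'));d2=np.load('scene0.npz')['d']
for n,u,v in [('postA',270,118),('postB',395,342),('btn',458,418),('spool',409,341),('box',440,425)]: print('sc',n,np.round(pt(i2,d2,u,v),4))
E
```

```text
tabL [0.527  0.1905 0.2441]
tabL2 [0.5253 0.1988 0.2436]
tabR [ 0.5574 -0.1457  0.2438]
tabR2 [ 0.5567 -0.1544  0.2431]
lipwhiteA [0.5322 0.1451 0.1595]
lipwhiteM [0.5426 0.0182 0.1611]
lipwhiteB [ 0.5541 -0.0914  0.1609]
lipblackA [0.5463 0.14   0.1621]
lipblackM [0.5602 0.0226 0.162 ]
lipblackB [ 0.5649 -0.0877  0.163 ]
btn [0.405  0.2976 0.0722]
box [0.3689 0.3215 0.0487]
box2 [0.4347 0.3257 0.0506]
box3 [0.3854 0.2646 0.0499]
box4 [0.4438 0.2724 0.0484]
spool [0.4196 0.1234 0.0369]
postR [ 0.5929 -0.1552  0.4696]
brdge [ 0.5874 -0.0696  0.284 ]
table [ 0.4869  0.164  -0.001 ]
postL [0.5641 0.2083 0.4708]
brush [0.4038 0.0021 0.0187]
tester [ 0.3985 -0.146   0.0213]
disp [ 0.4325 -0.2751  0.1066]
cup [ 0.584  -0.4091  0.0316]
sc postA [ 0.6002 -0.1522  0.47  ]
sc postB [0.5613 0.2151 0.4691]
sc btn [0.4031 0.3044 0.0714]
sc spool [0.4216 0.1268 0.0377]
sc box [0.4346 0.3032 0.0493]
```

```bash
python3 - <<'E'
import json
from h import *
i=json.load(open('side.json')); d=np.load('side0.npz')['d']
for u,v in [(190,115),(203,65),(230,85),(150,75),(25,65),(185,110)]: print(u,v,np.round(pt(i,d,u,v),3))
E
```

```text
190 115 [0.458 0.543 0.03 ]
203 65 [0.541 0.599 0.143]
230 85 [0.595 0.54  0.093]
150 75 [ 0.422  1.208 -0.287]
25 65 [0.131 0.493 0.371]
185 110 [0.451 0.571 0.029]
```

arm_command(travel=[[0,0,0.05],[0,0,0.05],[0,0,0.05],[0,0,0]], turn=[[0,-0.07,0],[0,-0.07,0],[0,-0.07,0],[0,0,0]], jaw=[1,1,1,1])

```text
time_s: 0.43
ee_pos: [0.142, 0.5317, 0.2655]
tcp_rot: [0.166, 0.129, 0.978, 0.023]
force: [-0.9, 0.7, 0.5]
width: 0.759
```

```bash
python3 -c "
from h import *
s=monitor.state();print({k:np.round(s[k],4) for k in ['time_s','qpos','ee_pos','tcp_rot','width']})"
```

```text
{'time_s': np.float64(0.4333), 'qpos': array([ 1.3887,  0.2886,  1.6573, -0.3616,  1.1544,  0.22  ]), 'ee_pos': array([0.142 , 0.5317, 0.2655]), 'tcp_rot': array([0.1655, 0.1285, 0.9775, 0.0234]), 'width': np.float64(0.7588)}
```

```bash
cat > fk.py <<'E'
import numpy as np
from scipy.spatial.transform import Rotation as R
def rot(a,t): return R.from_euler(a,t)
def fk(q,p,full=False):
    h,a2,o3,a3,L=p
    r1=rot('z',q[0]);r2=r1*rot('y',q[1]);r3=r2*rot('y',q[2]);r4=r3*rot('z',q[3]);r5=r4*rot('y',q[4]);r6=r5*rot('z',q[5])
    e=np.array([0,0,h])+r2.apply([0,0,a2]); w=e+r3.apply([o3,0,a3]); t=w+r6.apply([0,0,L])
    return (t,r6,e,w) if full else (t,r6)
E
python3 - <<'E'
from fk import *
Q=[[1.22238444,.351224,1.652408,0,1.139087,-.084583],[1.3887,.2886,1.6573,-.3616,1.1544,.22]]
T=[[0,.131532,.991312,-.00055],[.1655,.1285,.9775,.0234]]
for q,t in zip(Q,T):
    r=fk(q,[.3,.4,0,.4,.3])[1]; m=R.from_quat([t[1],t[2],t[3],t[0]])
    print((r.inv()*m).as_rotvec(), r.as_matrix()[:,2],m.as_matrix()[:,2])
E
```

```text
[ 1.63335305e-04 -2.13407250e-04  1.57079604e+00] [-3.84540829e-04 -1.05867089e-03 -9.99999366e-01] [-1.44685135e-04 -1.09044271e-03 -9.99999395e-01]
[9.26709954e-05 6.96125180e-05 1.57083232e+00] [ 0.32959246  0.00331723 -0.94411747] [ 0.3295807   0.00321364 -0.94412194]
```

```bash
python3 - <<'E'
from fk import *
from scipy.optimize import least_squares
Q=[[1.22238444,.351224,1.652408,0,1.139087,-.084583],[1.3887,.2886,1.6573,-.3616,1.1544,.22]]
P=[[.14328,.530664,.218114],[.1420,.5317,.2655]]
f=lambda p:np.concatenate([fk(q,p)[0]-x for q,x in zip(Q,P)])
J=least_squares(f,[.3,.43,0,.43,.3]); print(J.x,J.cost,np.linalg.svd(J.jac)[1])
E
```

```text
[0.68269462 5.50978163 5.56171371 1.0851348  0.13403432] 0.001081146167277824 [2.78748617e+00 1.46619297e+00 2.81135933e-01 3.40732713e-02
 7.33897188e-04]
```

arm_command(travel=[[0.05,-0.05,0.05],[0.05,-0.1,0.05],[0.05,-0.1,0.05],[0.05,-0.1,0.05]], turn=[[0,0.07,0],[0,0.07,0],[0,0.07,0],[0,0.07,0]], jaw=[1,1,1,1])

```text
time_s: 0.77
ee_pos: [0.2032, 0.4254, 0.3246]
tcp_rot: [-0.059, 0.13, 0.99, -0.005]
force: [1.0, 0.5, 0.3]
width: 0.479
```

```bash
python3 -c "
from h import *
s=monitor.state();print({k:np.round(s[k],5).tolist() for k in ['time_s','qpos','ee_pos','tcp_rot','width']})"
```

```text
{'time_s': 0.7667, 'qpos': [0.96744, 0.1371, 1.6679, 0.10106, 1.40057, -0.36273], 'ee_pos': [0.20316, 0.42542, 0.32461], 'tcp_rot': [-0.05865, 0.12988, 0.98978, -0.00531], 'width': 0.47902}
```

arm_command(travel=[[0,0,0],[0.05,-0.1,0],[0.05,-0.1,0.0],[0.05,-0.1,0.0]], turn=[[0.07,0.07,0],[0.07,0.03,0],[0.07,0,0],[0.07,0,0]], jaw=[1,1,1,1])

```text
time_s: 1.1
ee_pos: [0.2479, 0.338, 0.3237]
tcp_rot: [-0.146, 0.108, 0.965, 0.187]
force: [0.8, 0.3, 0.8]
width: 0.19
```

```bash
python3 -c "
from h import *
s=monitor.state();print({k:np.round(s[k],5).tolist() for k in ['time_s','qpos','ee_pos','tcp_rot','width']})"
```

```text
{'time_s': 1.1, 'qpos': [0.50853, -0.03396, 1.92345, 0.49793, 1.30801, -0.98459], 'ee_pos': [0.24795, 0.33801, 0.32368], 'tcp_rot': [-0.14599, 0.1082, 0.96532, 0.18747], 'width': 0.19014}
```

```bash
cat > fk.py <<'E'
import numpy as np
from scipy.spatial.transform import Rotation as R
def rot(a,t): return R.from_euler(a,t)
LO=np.array([-2.75,-.79,.01,-1.57,.07,-2.87]);HI=np.array([2.75,2.1,2.65,4.71,3.14,2.87])
def fk(q,p,full=False):
    h,a2,o3,a3,L,d,a1,o5,d5=p
    r1=rot('z',q[0]);r2=r1*rot('y',q[1]);r3=r2*rot('y',q[2]);r4=r3*rot('z',q[3]);r5=r4*rot('y',q[4]);r6=r5*rot('z',q[5])
    e=np.array([0,0,h])+r1.apply([a1,d,0])+r2.apply([0,0,a2]); w=e+r3.apply([o3,0,a3]); t=w+r4.apply([0,d5,0])+r5.apply([o5,0,L])
    return (t,r6*rot('z',np.pi/2),e,w) if full else (t,r6*rot('z',np.pi/2))
E
python3 - <<'E'
from fk import *
from scipy.optimize import least_squares
Q=[[1.22238444,.351224,1.652408,0,1.139087,-.084583],[1.3887,.2886,1.6573,-.3616,1.1544,.22],[0.96744, 0.1371, 1.6679, 0.10106, 1.40057, -0.36273],[0.50853, -0.03396, 1.92345, 0.49793, 1.30801, -0.98459]]
P=[[.14328,.530664,.218114],[.1420,.5317,.2655],[0.20316, 0.42542, 0.32461], [0.24795, 0.33801, 0.32368]]
def go(mask):
    x0=np.array([.3,.43,0,.43,.3,.04,0,0,0]);m=np.array(mask,bool)
    def ex(x): y=x0*1;y[m]=x;return y
    f=lambda x:np.concatenate([fk(q,ex(x))[0]-t for q,t in zip(Q,P)])
    J=least_squares(f,x0[m]);print(np.round(ex(J.x),4),np.sqrt(2*J.cost/12),np.linalg.svd(J.jac)[1][-1])
go([1,1,0,1,1,1,0,0,0]);go([1,1,1,1,1,1,0,0,0]);go([1,1,0,1,1,1,1,0,0]);go([1,1,1,1,1,0,0,0,1]);go([1,1,1,1,1,1,0,0,1]);go([1,1,1,1,1,1,0,1,0])
E
```

```text
[0.2297 0.4733 0.     0.4262 0.2771 0.0465 0.     0.     0.    ] 0.00135368884139361 0.19302157533050485
[0.2588 0.4873 0.0407 0.4378 0.2776 0.0465 0.     0.     0.    ] 1.3672906014046755e-05 0.08703525181735652
[ 0.2319  0.4742  0.      0.4353  0.2771  0.0465 -0.0088  0.      0.    ] 0.0012965258927093222 0.1032807064726743
[0.2571 0.4898 0.0415 0.4375 0.2782 0.04   0.     0.     0.0062] 0.0010939171910743836 0.08703280479939177
[0.2588 0.4873 0.0407 0.4378 0.2776 0.0464 0.     0.     0.    ] 1.1669917441838692e-05 0.08703252420287597
[2.587e-01 4.873e-01 4.070e-02 4.379e-01 2.776e-01 4.650e-02 0.000e+00
 1.000e-04 0.000e+00] 1.2493949675359226e-05 0.08427273222004736
```

```bash
cat >> fk.py <<'E'
PR=[.2588,.4873,.0407,.4378,.2776,.0465,0,0,0]
from scipy.optimize import least_squares
def toolR(yaw,pitch,roll):
    # tool z dir: yaw about world z, pitch down (deg); roll about tool z; roll0: tool y horizontal
    y,p=np.radians(yaw),np.radians(pitch)
    z=np.array([np.cos(y)*np.cos(p),np.sin(y)*np.cos(p),-np.sin(p)]); yy=np.array([-np.sin(y),np.cos(y),0]); x=np.cross(yy,z)
    return R.from_matrix(np.stack([x,yy,z],1))*rot('z',np.radians(roll))
def ik(pos,Rt,q0):
    def f(q):
        t,r=fk(q,PR); return np.concatenate([(t-pos)*3,(r.inv()*Rt).as_rotvec()])
    J=least_squares(f,np.clip(q0,LO+1e-3,HI-1e-3),bounds=(LO,HI)); return J.x,np.sqrt(2*J.cost)
E
python3 - <<'E'
from fk import *
rng=np.random.default_rng(0)
for z in (.125,.226):
 for yaw in (-50,-25,0,5,25,50):
  for roll in (0,90,180,-90):
   S=[]
   for k in range(14):
    q,e=ik([.562,.02,z],toolR(yaw,0,roll),rng.uniform(LO,HI))
    if e<1e-3 and not any(np.abs(q-s).max()<.02 for s in S): S.append(q)
   for q in S:
     t,r,el,w=fk(q,PR,True); print(z,yaw,roll,np.round(q,2),'el',np.round(el,2),'w',np.round(w,2))
E
```

```text
0.125 -50 0 [0.44 0.9  2.   4.46 1.51 1.34] el [0.33 0.21 0.56] w [0.38 0.23 0.12]
0.125 -50 180 [ 0.44  0.9   2.    4.46  1.51 -1.8 ] el [0.33 0.21 0.56] w [0.38 0.23 0.12]
0.125 -50 -90 [ 0.44  0.9   2.    4.46  1.51 -0.23] el [0.33 0.21 0.56] w [0.38 0.23 0.13]
0.125 -25 0 [0.28 0.9  2.25 3.86 1.58 1.58] el [0.35 0.15 0.56] w [0.31 0.14 0.13]
0.125 -25 180 [ 0.28  0.9   2.25  3.86  1.58 -1.56] el [0.35 0.15 0.56] w [0.31 0.14 0.13]
0.125 -25 -90 [0.28 0.9  2.25 3.86 1.58 0.01] el [0.35 0.15 0.56] w [0.31 0.14 0.13]
0.125 0 0 [-0.09  0.93  2.37  3.05  1.73  1.56] el [0.39 0.01 0.55] w [0.28 0.02 0.12]
0.125 0 180 [-0.09  0.93  2.37  3.05  1.73 -1.59] el [0.39 0.01 0.55] w [0.28 0.02 0.12]
0.125 0 -90 [-0.09  0.93  2.37  3.05  1.73 -0.01] el [0.39 0.01 0.55] w [0.28 0.02 0.12]
0.125 5 0 [-0.18  0.93  2.37  2.87  1.72  1.53] el [ 0.39 -0.02  0.55] w [ 0.29 -0.    0.13]
0.125 5 180 [-0.18  0.93  2.37  2.87  1.72 -1.61] el [ 0.39 -0.02  0.55] w [ 0.29 -0.    0.13]
0.125 5 -90 [-0.18  0.93  2.37  2.87  1.72 -0.04] el [ 0.39 -0.02  0.55] w [ 0.29 -0.    0.13]
0.125 25 0 [-0.45  0.9   2.2
[... 1672 characters left out ...]
0.    0.67] w [ 0.29 -0.    0.23]
0.226 25 0 [-0.45  0.59  2.34  2.25  1.44  1.73] el [ 0.27 -0.08  0.66] w [ 0.31 -0.1   0.23]
0.226 25 180 [-0.45  0.59  2.34  2.25  1.44 -1.41] el [ 0.27 -0.08  0.66] w [ 0.31 -0.1   0.23]
0.226 25 -90 [-0.45  0.59  2.34  2.25  1.44  0.16] el [ 0.27 -0.08  0.66] w [ 0.31 -0.1   0.23]
0.226 50 0 [-0.57  0.65  2.09  1.69  1.52  1.96] el [ 0.27 -0.12  0.65] w [ 0.38 -0.19  0.23]
0.226 50 90 [-0.57  0.65  2.09  1.69  1.52 -2.75] el [ 0.27 -0.12  0.65] w [ 0.38 -0.19  0.23]
0.226 50 180 [-0.57  0.65  2.09  1.69  1.52 -1.18] el [ 0.27 -0.12  0.65] w [ 0.38 -0.19  0.23]
0.226 50 -90 [-0.57  0.65  2.09  1.69  1.52  0.39] el [ 0.27 -0.12  0.65] w [ 0.38 -0.19  0.23]
```

```bash
python3 - <<'E'
from fk import *
q0=np.array([0.50853,-0.03396,1.92345,0.49793,1.30801,-0.98459])
for yaw in (15,25,35):
 for p in ([.5,.0,.13],[.5,0,.25],[.52,0.01,.12],[.47,-.02,.12],[.47,-.02,.3],[.562,.02,.12]):
  for roll in (180,):
   q,e=ik(p,toolR(yaw,0,roll),[-.4,.9,2.3,2.3,1.5,-1.6]); t,r,el,w=fk(q,PR,True); print(yaw,p,roll,np.round(q,2),round(e,4),np.round(w,2))
# joint interpolation
yaw=25;q1,e=ik([.5,0,.25],toolR(yaw,0,180),[-.4,.9,2.3,2.3,1.5,-1.6])
for s in np.linspace(0,1,9):
  t,r,el,w=fk(q0+s*(q1-q0),PR,True); m=r.as_matrix(); print(np.round(t,3),'w',np.round(w,2),'z',np.round(m[:,2],2),'y',np.round(m[:,1],2))
E
```

```text
15 [0.5, 0.0, 0.13] 180 [-0.49  0.96  2.46  2.37  1.77 -1.77] 0.0 [ 0.23 -0.07  0.13]
15 [0.5, 0, 0.25] 180 [-0.49  0.49  2.54  2.38  1.49 -1.49] 0.0 [ 0.23 -0.07  0.25]
15 [0.52, 0.01, 0.12] 180 [-0.42  0.97  2.42  2.44  1.76 -1.73] 0.0 [ 0.25 -0.06  0.12]
15 [0.47, -0.02, 0.12] 180 [-0.64  1.03  2.5   2.21  1.8  -1.87] 0.0 [ 0.2  -0.09  0.12]
15 [0.47, -0.02, 0.3] 180 [-0.64  0.26  2.58  2.22  1.38 -1.33] 0.0 [ 0.2  -0.09  0.3 ]
15 [0.562, 0.02, 0.12] 180 [-0.33  0.93  2.34  2.54  1.68 -1.64] 0.0 [ 0.29 -0.05  0.12]
25 [0.5, 0.0, 0.13] 180 [-0.61  0.92  2.4   2.09  1.66 -1.72] 0.0 [ 0.25 -0.12  0.13]
25 [0.5, 0, 0.25] 180 [-0.61  0.49  2.46  2.09  1.48 -1.41] 0.0 [ 0.25 -0.12  0.25]
25 [0.52, 0.01, 0.12] 180 [-0.54  0.94  2.36  2.16  1.66 -1.7 ] 0.0 [ 0.27 -0.11  0.12]
25 [0.47, -0.02, 0.12] 180 [-0.74  0.97  2.42  1.95  1.67 -1.8 ] 0.0 [ 0.22 -0.14  0.12]
25 [0.47, -0.02, 0.3] 180 [-0.74  0.29  2.5   1.94  1.44 -1.24] 0.0 [ 0.22 -0.14  0.3 ]
25 [0.562, 0.02, 0.12] 180 [-0.45  0.92  2.28  2.26  1.61 -1.61] 0.0 [ 0.31 -0.1   0.12]
35 [0.5, 0.0, 0.13] 180 [-0.68  0.89  2.31  1.85  1.
[... 512 characters left out ...]
 [-0.24  0.39 -0.89] y [0.26 0.91 0.33]
[0.258 0.335 0.303] w [0.35 0.18 0.52] z [-0.33  0.54 -0.77] y [0.47 0.81 0.37]
[0.279 0.33  0.293] w [0.37 0.13 0.47] z [-0.32  0.71 -0.63] y [0.66 0.64 0.38]
[0.314 0.317 0.29 ] w [0.38 0.08 0.42] z [-0.22  0.85 -0.47] y [0.83 0.42 0.37]
[0.359 0.291 0.29 ] w [0.37 0.03 0.38] z [-0.04  0.95 -0.31] y [0.93 0.15 0.33]
[0.409 0.247 0.289] w [ 0.35 -0.02  0.34] z [ 0.21  0.96 -0.17] y [ 0.95 -0.16  0.27]
[0.456 0.181 0.283] w [ 0.32 -0.06  0.3 ] z [ 0.48  0.88 -0.07] y [ 0.87 -0.46  0.18]
[0.489 0.097 0.271] w [ 0.29 -0.09  0.27] z [ 0.72  0.69 -0.01] y [ 0.69 -0.72  0.09]
[0.5  0.   0.25] w [ 0.25 -0.12  0.25] z [ 0.91  0.42 -0.  ] y [ 0.42 -0.91  0.  ]
```

```bash
cat > seg.py <<'E'
from fk import *
def segs(q0,q1,n,rows):
    T=[fk(q0+s*(q1-q0),PR) for s in np.linspace(0,1,n+1)]
    for a,b in zip(T[:-1],T[1:]):
        tr=(b[0]-a[0])/rows/.3; tu=(b[1]*a[1].inv()).as_rotvec()/rows/(np.pi/2)
        print('travel',np.round(tr,3).tolist(),'turn',np.round(tu,3).tolist(),'deg/row',round(np.linalg.norm(tu)*90,1),'tip',np.round(b[0],3))
E
python3 - <<'E'
from seg import *
from bench import monitor
q0=monitor.state()['qpos'];print(np.round(q0,3))
q1,e=ik([.46,-.03,.27],toolR(25,0,180),[-.7,.5,2.4,2.,1.5,-1.4]);print(np.round(q1,2),e)
segs(q0,q1,6,5)
E
```

```text
[ 0.509 -0.034  1.923  0.498  1.308 -0.985]
[-0.8   0.41  2.51  1.9   1.5  -1.36] 8.233364268551897e-12
travel [0.014, -0.014, -0.018] turn [0.019, 0.03, -0.031] deg/row 4.2 tip [0.268 0.317 0.296]
travel [0.023, -0.016, -0.007] turn [0.024, 0.023, -0.036] deg/row 4.4 tip [0.303 0.293 0.286]
travel [0.033, -0.027, -0.001] turn [0.026, 0.016, -0.042] deg/row 4.6 tip [0.353 0.253 0.285]
travel [0.036, -0.044, 0.001] turn [0.025, 0.009, -0.047] deg/row 4.8 tip [0.407 0.187 0.286]
travel [0.028, -0.065, -0.002] turn [0.022, 0.005, -0.051] deg/row 5.0 tip [0.449 0.09  0.282]
travel [0.007, -0.08, -0.008] turn [0.017, 0.003, -0.055] deg/row 5.2 tip [ 0.46 -0.03  0.27]
```

arm_command(travel=[[0.014,-0.014,-0.018],[0.014,-0.014,-0.018],[0.014,-0.014,-0.018],[0.014,-0.014,-0.018],[0.014,-0.014,-0.018],[0.023,-0.016,-0.007],[0.023,-0.016,-0.007],[0.023,-0.016,-0.007],[0.023,-0.016,-0.007],[0.023,-0.016,-0.007]], turn=[[0.019,0.03,-0.031],[0.019,0.03,-0.031],[0.019,0.03,-0.031],[0.019,0.03,-0.031],[0.019,0.03,-0.031],[0.024,0.023,-0.036],[0.024,0.023,-0.036],[0.024,0.023,-0.036],[0.024,0.023,-0.036],[0.024,0.023,-0.036]], jaw=[1,1,1,1,1,1,1,1,1,1])

```text
time_s: 1.93
ee_pos: [0.3038, 0.2936, 0.2862]
tcp_rot: [-0.306, 0.359, 0.808, 0.353]
force: [-0.4, 0.6, 0.1]
width: 0.008
```

```bash
python3 - <<'E'
from seg import *
from bench import monitor
s=monitor.state();q0=s['qpos'];print(s['time_s'],np.round(q0,3),s['ee_pos'],fk(q0,PR)[0],s['width'])
q1,e=ik([.46,-.03,.27],toolR(25,0,180),[-.7,.5,2.4,2.,1.5,-1.4])
segs(q0,q1,4,5)
E
```

```text
1.9333 [ 0.075  0.111  2.118  0.965  1.367 -1.102] [0.30384065 0.29357844 0.28622976] [0.30383029 0.29361239 0.28630548] 0.008157948703076602
travel [0.033, -0.027, -0.001] turn [0.026, 0.016, -0.041] deg/row 4.6 tip [0.353 0.253 0.285]
travel [0.036, -0.044, 0.001] turn [0.025, 0.009, -0.047] deg/row 4.8 tip [0.407 0.187 0.286]
travel [0.028, -0.065, -0.002] turn [0.022, 0.005, -0.051] deg/row 5.0 tip [0.449 0.09  0.282]
travel [0.007, -0.08, -0.008] turn [0.017, 0.003, -0.055] deg/row 5.2 tip [ 0.46 -0.03  0.27]
```

arm_command(travel=[[0.033,-0.027,-0.001],[0.033,-0.027,-0.001],[0.033,-0.027,-0.001],[0.033,-0.027,-0.001],[0.033,-0.027,-0.001],[0.036,-0.044,0.001],[0.036,-0.044,0.001],[0.036,-0.044,0.001],[0.036,-0.044,0.001],[0.036,-0.044,0.001]], turn=[[0.026,0.016,-0.041],[0.026,0.016,-0.041],[0.026,0.016,-0.041],[0.026,0.016,-0.041],[0.026,0.016,-0.041],[0.025,0.009,-0.047],[0.025,0.009,-0.047],[0.025,0.009,-0.047],[0.025,0.009,-0.047],[0.025,0.009,-0.047]], jaw=[1,1,1,1,1,1,1,1,1,1])

```text
time_s: 2.77
ee_pos: [0.4076, 0.1856, 0.2862]
tcp_rot: [-0.308, 0.57, 0.522, 0.554]
force: [-0.1, -0.6, 0.1]
width: 0.005
```

arm_command(travel=[[0.028,-0.065,-0.002],[0.028,-0.065,-0.002],[0.028,-0.065,-0.002],[0.028,-0.065,-0.002],[0.028,-0.065,-0.002],[0.007,-0.08,-0.008],[0.007,-0.08,-0.008],[0.007,-0.08,-0.008],[0.007,-0.08,-0.008],[0.007,-0.08,-0.008]], turn=[[0.022,0.005,-0.051],[0.022,0.005,-0.051],[0.022,0.005,-0.051],[0.022,0.005,-0.051],[0.022,0.005,-0.051],[0.017,0.003,-0.055],[0.017,0.003,-0.055],[0.017,0.003,-0.055],[0.017,0.003,-0.055],[0.017,0.003,-0.055]], jaw=[1,1,1,1,1,1,1,1,1,1])

```text
time_s: 3.6
ee_pos: [0.4587, -0.0331, 0.2706]
tcp_rot: [-0.153, 0.693, 0.152, 0.688]
force: [0.7, 0.1, 0.7]
width: 0.005
```

```bash
python3 - <<'E'
from fk import *
from h import *
im,d,i,s=grab('side','side1'); print(s['time_s'],np.round(s['qpos'],3),s['ee_pos'],s['width'],s['force'])
r=R.from_quat(np.roll(s['tcp_rot'],-1)); print(r.as_matrix()); print('turn left',(toolR(25,0,180)*r.inv()).as_rotvec()/(np.pi/2))
E
```

```text
3.6 [-0.81   0.399  2.509  1.889  1.491 -1.347] [ 0.4586577  -0.03308571  0.27064978] 0.004943352785534869 [0.73752958 0.08937169 0.65680547]
[[ 6.56341465e-03  4.20239321e-01  9.07389572e-01]
 [-3.25720162e-04 -9.07408170e-01  4.20250291e-01]
 [ 9.99978408e-01 -3.05383199e-03 -5.81881566e-03]]
turn left [-0.0002019  -0.0041787   0.00166299]
```

View pics/side1.png

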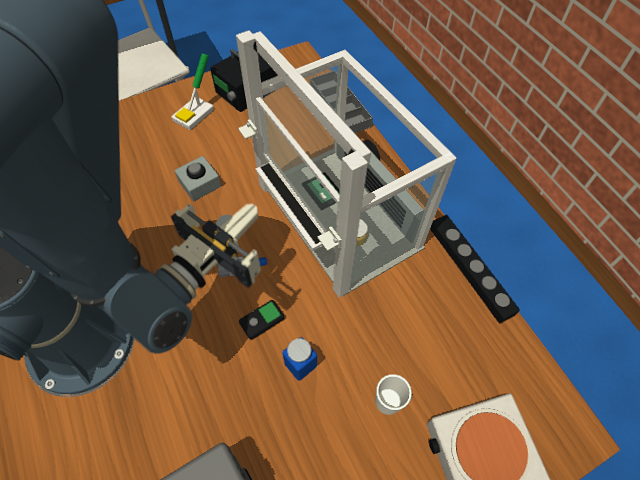

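arm_command(travel=[[0,0,-0.05],[0,0,-0.083],[0,0,-0.083],[0,0,-0.083],[0,0,-0.083],[0,0,-0.083],[0,0,-0.035],[0,0,0]], turn=[[0,-0.004,0],[0,0,0],[0,0,0],[0,0,0],[0,0,0],[0,0,0],[0,0,0],[0,0,0]], jaw=[1,1,1,1,1,1,1,1])

```text
time_s: 4.32
ee_pos: [0.4586, -0.0306, 0.1187]
tcp_rot: [-0.155, 0.691, 0.155, 0.689]
force: [-0.1, -0.3, 0.6]
width: 0.003
```

```bash
python3 - <<'E'
from fk import *
from h import *
im,d,i,s=grab('wrist','wr1'); print(s['time_s'],np.round(s['qpos'],3),s['ee_pos'],s['force'])
im,d,i,s=grab('side','side2')
E
```

```text
4.3167 [-0.806  0.976  2.426  1.884  1.65  -1.817] [ 0.45858896 -0.0305562   0.11871032] [-0.05655818 -0.31100473  0.57185271]
```

View pics/wr1.png

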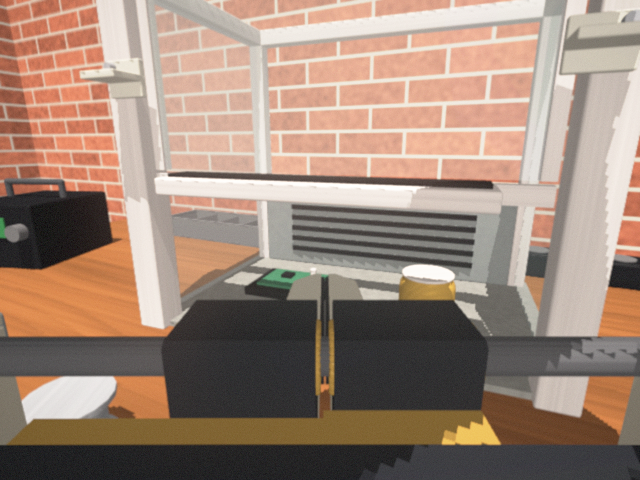

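View pics/side2.png

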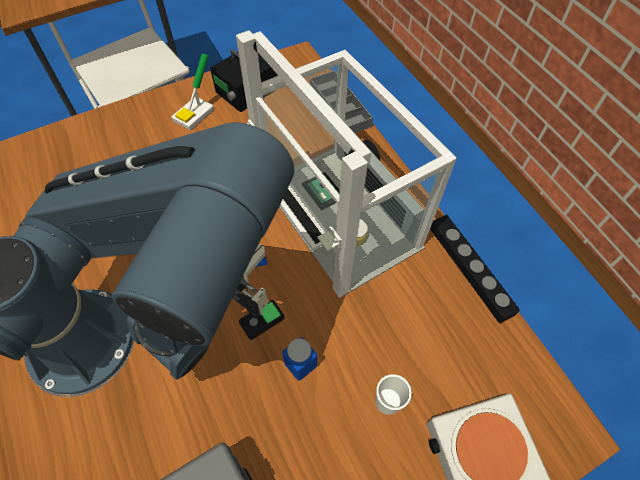

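The wrist view shows the lip (front face v≈180–205) well above the fingers, with tabs at (113,72) and (600,45). The side view shows the arm clear of the posts. Next I'll measure the lip and tabs through the wrist camera as a cross-check.

```bash
cat >> h.py <<'E'
from scipy.spatial.transform import Rotation as R
def wcam(i,s):
    T=np.eye(4); T[:3,:3]=R.from_quat(np.roll(s['tcp_rot'],-1)).as_matrix(); T[:3,3]=s['ee_pos']
    j=dict(i); j['world_to_cam']=np.linalg.inv(T@np.array(i['mount'])); return j
E
python3 - <<'E'
from h import *
s=monitor.state(); i=wcam(eyes.camera_info('wrist'),s); z=np.load('wr1.npz'); d=z['d']
print(i['vfov'],i['dist_coeffs'])
for u in (200,320,440):
  for v in range(168,212,3):
    print(u,v,np.round(pt(i,d,u,v),3), z['im'][v,u])
for u,v in [(100,75),(125,75),(600,30),(600,60),(580,45)]: print(u,v,np.round(pt(i,d,u,v),3))
import cv2
im=z['im']; cv2.imwrite('pics/wc.png',cv2.resize(np.hstack([im[40:110,70:170],im[0:70,540:640]]),None,fx=4,fy=4,interpolation=2))
E
```

```text
66.24672430510016 [0.00376203 0.         0.         0.         0.        ]
200 168 [0.566 0.146 0.166] [164 186 223]
200 171 [0.566 0.146 0.164] [160 172 187]
200 174 [0.54  0.121 0.164] [70 76 82]
200 177 [0.537 0.119 0.162] [132 141 153]
200 180 [0.529 0.111 0.16 ] [252 254 255]
200 183 [0.527 0.11  0.158] [229 236 244]
200 186 [0.526 0.109 0.156] [228 235 243]
200 189 [0.527 0.11  0.154] [230 235 243]
200 192 [0.527 0.111 0.151] [228 236 243]
200 195 [0.527 0.111 0.149] [214 223 231]
200 198 [0.638 0.219 0.125] [131 157 219]
200 201 [0.638 0.219 0.121] [130 152 217]
200 204 [0.639 0.221 0.117] [132 153 220]
200 207 [0.637 0.219 0.114] [193 209 227]
200 210 [0.637 0.219 0.111] [142 149 164]
320 168 [0.577 0.03  0.169] [150 173 226]
320 171 [0.577 0.03  0.167] [150 176 229]
320 174 [0.577 0.03  0.164] [135 161 222]
320 177 [0.556 0.021 0.164] [71 78 89]
320 180 [0.547 0.016 0.163] [71 76 91]
320 183 [0.545 0.015 0.161] [242 248 255]
320 186 [0.536 0.011 0.16 ] [249 251 254]
320 189 [0.536 0.011 0.158] [227 234 243]
320 192 [0.536 0.01  0.156] [228 234 242]
320 195 [0.536 0.011 0.154
[... 329 characters left out ...]
061  0.167] [212 228 238]
440 177 [ 0.585 -0.061  0.165] [196 217 237]
440 180 [ 0.571 -0.064  0.164] [70 72 88]
440 183 [ 0.555 -0.066  0.163] [58 62 73]
440 186 [ 0.554 -0.066  0.162] [72 76 88]
440 189 [ 0.545 -0.068  0.161] [165 173 186]
440 192 [ 0.543 -0.068  0.159] [198 207 220]
440 195 [ 0.543 -0.068  0.157] [192 201 216]
440 198 [ 0.544 -0.068  0.155] [185 193 207]
440 201 [ 0.543 -0.068  0.154] [193 201 218]
440 204 [ 0.543 -0.069  0.152] [192 201 215]
440 207 [ 0.543 -0.069  0.15 ] [189 197 212]
440 210 [ 0.544 -0.069  0.148] [166 176 185]
100 75 [0.516 0.192 0.24 ]
125 75 [0.529 0.18  0.241]
600 30 [ 0.546 -0.137  0.241]
600 60 [ 0.573 -0.143  0.232]
580 45 [ 0.559 -0.131  0.238]
```

View pics/wc.png

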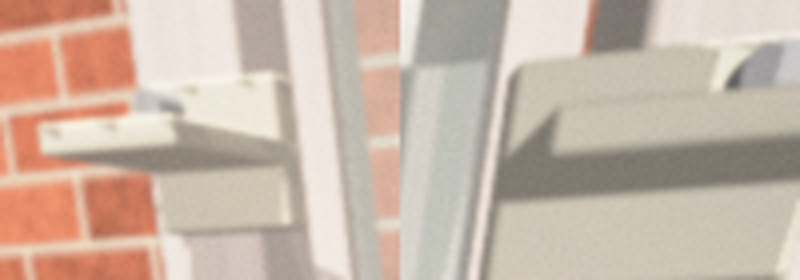

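arm_command(travel=[[0.03,0.014,0],[0.06,0.027,0],[0.06,0.027,0],[0.06,0.027,0],[0.06,0.027,0],[0.06,0.027,0],[0.025,0.011,0],[0,0,0]], turn=[[0,0,0],[0,0,0],[0,0,0],[0,0,0],[0,0,0],[0,0,0],[0,0,0],[0,0,0]], jaw=[1,1,1,1,1,1,1,1])

```text
time_s: 5.08
ee_pos: [0.5657, 0.0188, 0.1226]
tcp_rot: [-0.156, 0.689, 0.157, 0.69]
force: [0.4, -0.1, -0.4]
width: 0.005
```

```bash
python3 - <<'E'
from h import *
im,d,i,s=grab('wrist','wr2'); print(s['time_s'],np.round(s['qpos'],3),s['ee_pos'],s['tcp_rot'],s['force'])
E
```

```text
5.0833 [-0.45   0.909  2.269  2.245  1.596 -1.602] [0.56568831 0.01876056 0.12262675] [-0.15556535  0.68886465  0.15672745  0.69043568] [ 0.41472875 -0.13736838 -0.38950857]
```

View pics/wr2.png

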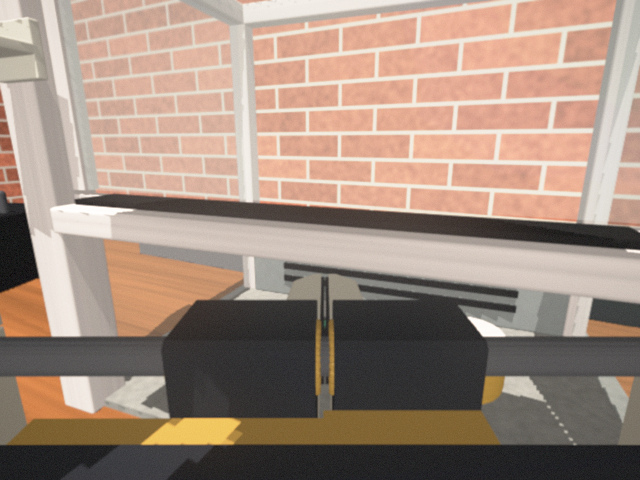

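The fingertips at (325,275) sit just below the lip's underside (v≈268), under its middle. Raising slowly to contact.

arm_command(travel=[[0,0,0.01],[0,0,0.01],[0,0,0.01],[0,0,0.01],[0,0,0.01],[0,0,0.01]], turn=[[0,0,0],[0,0,0],[0,0,0],[0,0,0],[0,0,0],[0,0,0]], jaw=[1,1,1,1,1,1])

```text
time_s: 5.63
ee_pos: [0.5648, 0.0176, 0.1392]
tcp_rot: [-0.156, 0.69, 0.155, 0.689]
force: [-1.0, -2.3, -2.0]
width: 0.002
```

arm_command(travel=[[0,0,0.01],[0,0,0.01],[0,0,0.01],[0,0,0.01]], turn=[[0,0,0],[0,0,0],[0,0,0],[0,0,0]], jaw=[1,1,1,1])

```text
time_s: 5.97
ee_pos: [0.5649, 0.0179, 0.1512]
tcp_rot: [-0.156, 0.69, 0.155, 0.69]
force: [-1.0, -1.5, -2.9]
width: 0.004
```

arm_command(travel=[[0,0,0.018],[0,0,0.018],[0,0,0.018],[0,0,0.018],[0,0,0.018],[0,0,0.018],[0,0,0.018],[0,0,0.018],[0,0,0.018],[0,0,0.012]], turn=[[0,0,0],[0,0,0],[0,0,0],[0,0,0],[0,0,0],[0,0,0],[0,0,0],[0,0,0],[0,0,0],[0,0,0]], jaw=[1,1,1,1,1,1,1,1,1,1])

```text
time_s: 6.8
ee_pos: [0.5649, 0.018, 0.204]
tcp_rot: [-0.156, 0.69, 0.155, 0.69]
force: [-0.4, -1.4, -3.5]
width: 0.007
```

```bash
python3 - <<'E'
from h import *
im,d,i,s=grab('wrist','wr3'); print(s['time_s'],np.round(s['qpos'],3),s['ee_pos'],s['tcp_rot'],s['force'])
i=wcam(i,s)
for u in (200,320,440):
  P=[pt(i,d,u,v) for v in range(180,330)]
  F=[p for p in P if p[0]<.60 and p[2]<.35]
  print(u,[np.round(p,3).tolist() for p in F[::3]][:18])
im,d,i,s=grab('side','side3')
E
```

```text
6.8 [-0.453  0.663  2.325  2.239  1.475 -1.45 ] [0.56493707 0.01799654 0.2040394 ] [-0.15573154  0.68976684  0.15541646  0.68979353] [-0.4487518  -1.44914435 -3.51096315]
200 [[0.571, 0.098, 0.252], [0.571, 0.098, 0.25], [0.571, 0.098, 0.249], [0.571, 0.098, 0.247], [0.571, 0.099, 0.245], [0.571, 0.099, 0.244], [0.571, 0.099, 0.242], [0.571, 0.099, 0.24], [0.57, 0.099, 0.239], [0.571, 0.099, 0.237], [0.57, 0.1, 0.235], [0.571, 0.1, 0.233], [0.57, 0.1, 0.232], [0.57, 0.1, 0.23], [0.576, 0.106, 0.225], [0.56, 0.091, 0.228], [0.555, 0.085, 0.228], [0.549, 0.08, 0.228]]
320 [[0.577, 0.027, 0.254], [0.577, 0.027, 0.253], [0.577, 0.027, 0.251], [0.577, 0.027, 0.25], [0.577, 0.027, 0.248], [0.577, 0.027, 0.247], [0.577, 0.027, 0.245], [0.577, 0.027, 0.244], [0.577, 0.027, 0.243], [0.577, 0.027, 0.241], [0.577, 0.027, 0.24], [0.577, 0.027, 0.238], [0.577, 0.027, 0.236], [0.577, 0.027, 0.235], [0.577, 0.027, 0.233], [0.577, 0.027, 0.232], [0.577, 0.027, 0.23], [0.577, 0.027, 0.229]]
440 [[0.582, -0.029, 0.256], [0.582, -0.029, 0.255], [0.582, -0.029, 0.253], [0.582, -0.029, 0.252], [0.582, -0.029, 0.251], [0.582, -0.029, 0.25], [0.582, -0.029, 0.248], [0.582, -0.029, 0.247], [0.583, -0.029, 0.246], [0.582, -0.03, 0.244], [0.582, -0.03, 0.243], [0.582, -0.03, 0.242], [0.583, -0.03, 0.24], [0.582, -0.03, 0.239], [0.582, -0.03, 0.238], [0.583, -0.03, 0.236], [0.582, -0.03, 0.235], [0.582, -0.03, 0.233]]
```

View pics/wr3.png

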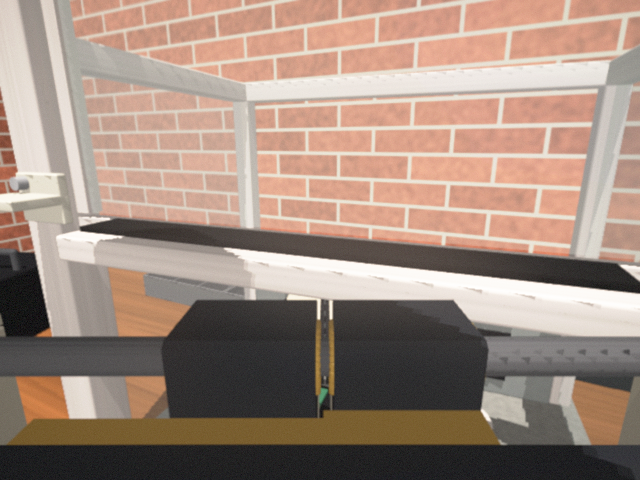

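View pics/side3.png

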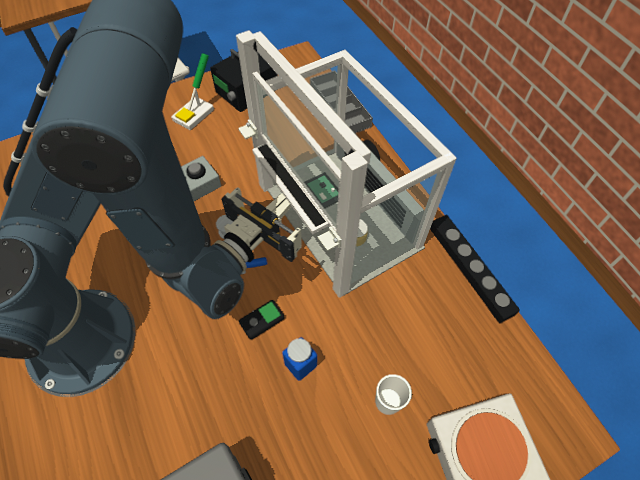

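```bash
python3 - <<'E'
from h import *
s=monitor.state()
z=np.load('wr3.npz'); d=z['d']; i=wcam(eyes.camera_info('wrist'),s)
for u in (120,200,280,500):
  print(u)
  for v in range(225,345,3):
    p=pt(i,d,u,v)
    if p[0]<.56: print(v,np.round(p,4),z['im'][v,u])
print([np.round(pt(i,d,u,v),3) for u,v in [(20,200),(15,204),(40,202)]])
i=json.load(open('side.json'));d=np.load('side3.npz')['d']
for u,v in [(290,175),(280,165),(300,190),(270,155),(310,205),(260,150),(246,131),(332,237)]: print(u,v,np.round(pt(i,d,u,v),4))
E
```

```text
120
225 [0.5447 0.1333 0.2286] [60 62 67]
228 [0.5397 0.1266 0.2286] [61 61 64]
231 [0.5371 0.1231 0.2279] [56 62 64]
234 [0.5367 0.1228 0.2264] [52 57 59]
237 [0.5344 0.1199 0.2257] [242 247 254]
240 [0.5312 0.1156 0.2254] [136 145 156]
243 [0.5277 0.111  0.2252] [160 166 179]
246 [0.5272 0.1105 0.2239] [173 181 193]
249 [0.5267 0.1102 0.2225] [177 184 197]
252 [0.5269 0.1107 0.2209] [178 187 200]
255 [0.5267 0.1108 0.2194] [173 180 193]
258 [0.5267 0.1111 0.2179] [177 187 199]
261 [0.5268 0.1117 0.2162] [180 191 202]
264 [0.5268 0.1119 0.2147] [181 192 201]
267 [0.5271 0.1126 0.2129] [169 176 186]
336 [0.4595 0.0168 0.2327] [ 82 105 138]
339 [0.4584 0.0152 0.233 ] [66 64 69]
342 [0.4575 0.0141 0.2331] [74 77 77]
200
228 [0.5576 0.0883 0.2286] [62 65 70]
231 [0.5528 0.0837 0.2285] [64 68 76]
234 [0.548  0.0791 0.2285] [59 62 68]
237 [0.5433 0.0747 0.2285] [51 55 62]
240 [0.5412 0.0727 0.2278] [55 60 67]
243 [0.5412 0.0729 0.2263] [56 58 66]
246 [0.5396 0.0715 0.2254] [135 144 151]
249 [0.5356 0.0677 0.2255] [138 145 155]
252 [0.5327 0.065  0.2252] [146 151 164]
255 [0.5316 0.064  0.
[... 2991 characters left out ...]
 0.5427 -0.0569  0.217 ] [221 227 236]
315 [ 0.5425 -0.057   0.216 ] [218 224 235]
318 [ 0.5421 -0.0571  0.2151] [216 224 233]
321 [ 0.5421 -0.0572  0.214 ] [212 221 230]
324 [ 0.5423 -0.0573  0.2128] [179 191 203]
336 [ 0.4945 -0.0557  0.2323] [93 92 94]
339 [ 0.4917 -0.0557  0.2331] [117 121 122]
342 [ 0.4906 -0.0557  0.233 ] [131 133 137]
[array([0.523, 0.181, 0.242]), array([0.52 , 0.179, 0.241]), array([0.532, 0.181, 0.24 ])]
290 175 [0.5685 0.0468 0.2285]
280 165 [0.5601 0.0806 0.2306]
300 190 [ 5.700e-01 -3.000e-04  2.294e-01]
270 155 [0.552  0.1169 0.2309]
310 205 [ 0.5715 -0.0453  0.2301]
260 150 [0.5381 0.1414 0.2301]
246 131 [0.5285 0.1977 0.2432]
332 237 [ 0.5717 -0.1424  0.2444]
```

arm_command(travel=[[0,0,0.012],[0,0,0.012],[0,0,0.012],[0,0,0.012],[0,0,0.01],[0,0,0.007],[0,0,0.004],[0,0,0.002],[0,0,0]], turn=[[0,0,0],[0,0,0],[0,0,0],[0,0,0],[0,0,0],[0,0,0],[0,0,0],[0,0,0],[0,0,0]], jaw=[1,1,1,1,1,1,1,1,1])

```text
time_s: 7.65
ee_pos: [0.5649, 0.018, 0.2249]
tcp_rot: [-0.156, 0.69, 0.155, 0.69]
force: [0.2, 0.2, -1.2]
width: 0.009
```

```bash
cat > chk.py <<'E'
import sys
from h import *
n=sys.argv[1]
im,d,i,s=grab('wrist','w'+n); print(s['time_s'],s['ee_pos'],s['force'])
i=wcam(i,s)
for u in (120,200,280,500):
  P=[pt(i,d,u,v) for v in range(190,335)]
  A=[p[2] for p in P if .515<p[0]<.565 and -.1<p[1]<.16 and p[2]>s['ee_pos'][2]]
  print(u,'strip top',np.round(np.percentile(A,[80,95]),4) if A else None)
cv2.imwrite('pics/wz.png',im)
print('tab',[np.round(pt(i,d,u,v),3) for u,v in [(15,204),(15,220),(15,230),(15,240)]])
im,d,i,s=grab('side','s'+n)
for u,v in [(290,175),(280,165),(300,190),(270,155),(310,205),(260,150),(246,131),(332,237)]: print(u,v,np.round(pt(i,d,u,v),4))
E
python3 chk.py A
```

```text
7.65 [0.56491949 0.01799898 0.22487066] [ 0.20330301  0.20956809 -1.22041176]
120 strip top [0.2492 0.2624]
200 strip top [0.249  0.2492]
280 strip top [0.249  0.2491]
500 strip top [0.2476 0.2491]
tab [array([ 1.722,  2.831, -0.1  ]), array([ 1.703,  2.832, -0.205]), array([0.53 , 0.208, 0.242]), array([0.518, 0.182, 0.242])]
290 175 [0.5615 0.0293 0.2515]
280 165 [0.5545 0.0651 0.2498]
300 190 [ 0.5637 -0.0149  0.25  ]
270 155 [0.5463 0.0998 0.2509]
310 205 [ 0.5649 -0.0591  0.2515]
260 150 [0.5333 0.1256 0.2479]
246 131 [0.5288 0.1987 0.2422]
332 237 [ 0.5717 -0.1423  0.2443]
```

View pics/wz.png

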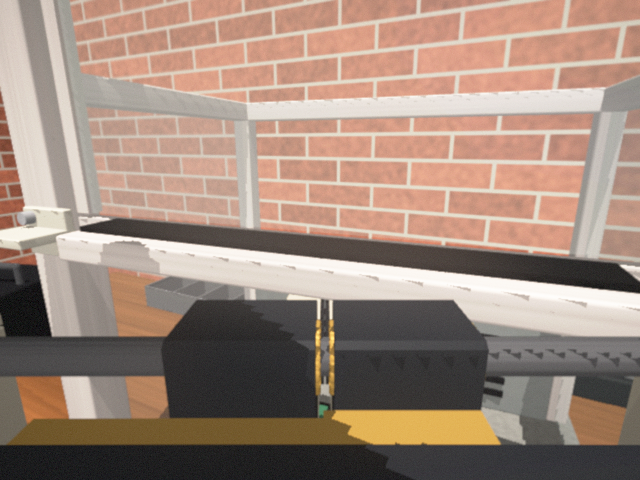

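View pics/sA.png

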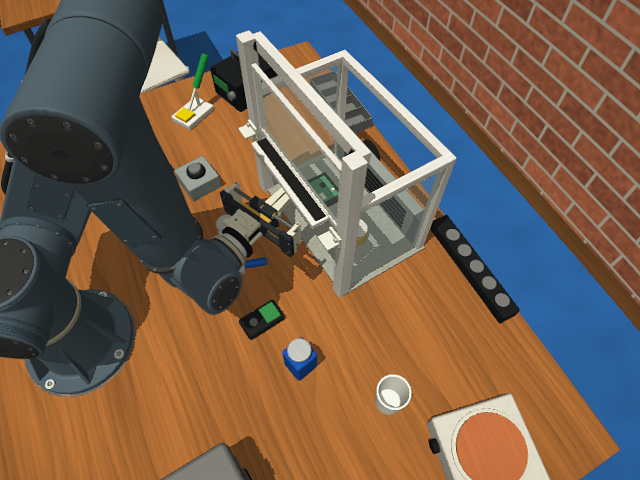

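Strip top at 0.249–0.251 puts the lip's mid-height at 0.239–0.241, against the tabs' 0.2405, so they are level. I'll drop the fingers off the lip and back out.

arm_command(travel=[[0,0,-0.02],[0,0,-0.03],[0,0,-0.04],[-0.03,-0.014,-0.02],[-0.06,-0.027,0],[-0.06,-0.027,0],[-0.06,-0.027,0],[-0.06,-0.027,0],[-0.06,-0.027,0],[-0.03,-0.014,0]], turn=[[0,0,0],[0,0,0],[0,0,0],[0,0,0],[0,0,0],[0,0,0],[0,0,0],[0,0,0],[0,0,0],[0,0,0]], jaw=[1,1,1,1,1,1,1,1,1,1])

```text
time_s: 8.58
ee_pos: [0.4552, -0.0315, 0.1917]
tcp_rot: [-0.156, 0.69, 0.154, 0.69]
force: [1.4, -0.3, 0.7]
width: 0.005
```

```bash
python3 - <<'E'
from h import *
im,d,i,s=grab('wrist','wr5'); print(s['time_s'],np.round(s['qpos'],3),s['ee_pos'],s['force']); i=wcam(i,s)
for u in (200,320,440):
  F=[(v,p[2],p[0],im[v,u].tolist()) for v in range(10,260) for p in [pt(i,d,u,v)] if .50<p[0]<.56 and p[2]>.15]
  print(u,[(f[0],round(f[1],4),round(f[2],3),f[3][0]) for f in F[::2]])
E
```

```text
8.5833 [-0.819  0.719  2.493  1.88   1.593 -1.636] [ 0.45522551 -0.03154682  0.19168056] [ 1.40348772 -0.28150222  0.66002251]
200 [(156, np.float64(0.2491), np.float64(0.542), 81), (158, np.float64(0.2477), np.float64(0.537), 70), (160, np.float64(0.2462), np.float64(0.536), 160), (162, np.float64(0.2452), np.float64(0.528), 251), (164, np.float64(0.2437), np.float64(0.527), 229), (166, np.float64(0.2422), np.float64(0.527), 227), (168, np.float64(0.2406), np.float64(0.527), 224), (170, np.float64(0.2391), np.float64(0.527), 226), (172, np.float64(0.2376), np.float64(0.527), 228), (174, np.float64(0.236), np.float64(0.527), 226), (176, np.float64(0.2345), np.float64(0.527), 223), (178, np.float64(0.2329), np.float64(0.527), 171)]
320 [(157, np.float64(0.249), np.float64(0.559), 89), (159, np.float64(0.2481), np.float64(0.547), 70), (161, np.float64(0.2467), np.float64(0.547), 72), (163, np.float64(0.2459), np.float64(0.538), 248), (165, np.float64(0.2446), np.float64(0.536), 247), (167, np.float64(0.2433), np.float64(0.536), 224), (169, np.float64(0.2419), np.float64(0.536), 224), (
[... 421 characters left out ...]
loat64(0.2478), np.float64(0.555), 55), (163, np.float64(0.2465), np.float64(0.554), 61), (165, np.float64(0.2458), np.float64(0.545), 150), (167, np.float64(0.2447), np.float64(0.543), 189), (169, np.float64(0.2435), np.float64(0.543), 196), (171, np.float64(0.2423), np.float64(0.543), 188), (173, np.float64(0.2411), np.float64(0.543), 189), (175, np.float64(0.2399), np.float64(0.543), 179), (177, np.float64(0.2386), np.float64(0.544), 189), (179, np.float64(0.2374), np.float64(0.543), 194), (181, np.float64(0.2362), np.float64(0.543), 187), (183, np.float64(0.235), np.float64(0.543), 188), (185, np.float64(0.2338), np.float64(0.543), 184), (187, np.float64(0.2324), np.float64(0.544), 153)]
```

View pics/wr5.png

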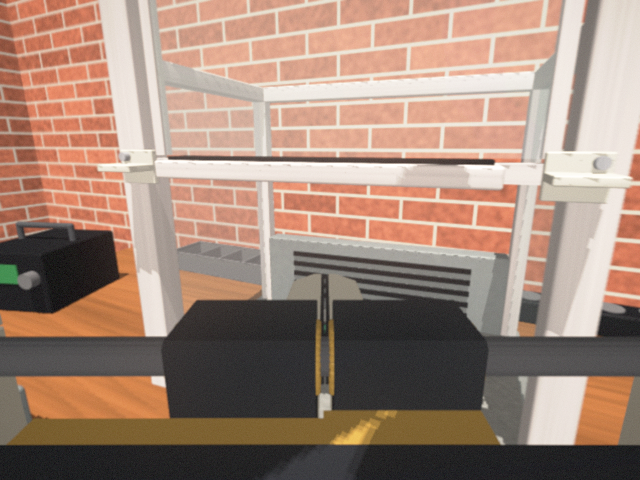

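Sash stands: front face of the lip (v 162–178) lines up with the tabs; lip mid-height 0.239. Now swing back to tool-down over the button.

```bash
python3 - <<'E'
from seg import *
from bench import monitor
q0=monitor.state()['qpos'];t,r=fk(q0,PR)
q1,e=ik(t+[-.015,0,.08],r,q0);print(np.round(q1,2),e)
best=None
for yaw in range(-90,91,15):
    Rt=R.from_euler('z',np.radians(yaw))*R.from_euler('x',np.pi)
    q2,e=ik([.404,.301,.18],Rt,[.5,.3,1.8,.1,1.2,-1.])
    if e<1e-3:
        c=np.abs(q2-q1).max(); print(yaw,np.round(q2,2),round((fk(q2,PR)[1]*fk(q1,PR)[1].inv()).magnitude()*57.3))
        
E
```

```text
[-0.87  0.4   2.54  1.83  1.52 -1.37] 1.2405104488935234e-15
-90 [ 0.55  0.31  1.81 -0.    1.02 -2.59] 135
-75 [ 0.55  0.31  1.81 -0.    1.02 -2.86] 126
0 [ 0.55  0.31  1.81 -0.    1.02  2.12] 93
15 [ 0.55  0.31  1.81 -0.    1.02  1.86] 90
30 [ 0.55  0.31  1.81 -0.    1.02  1.6 ] 90
45 [ 0.55  0.31  1.81 -0.    1.02  1.33] 92
60 [ 0.55  0.31  1.81 -0.    1.02  1.07] 95
75 [0.55 0.31 1.81 0.   1.02 0.81] 100
90 [0.55 0.31 1.81 0.   1.02 0.55] 107
```

```bash
python3 - <<'E'
from seg import *
from bench import monitor
q0=monitor.state()['qpos'];t,r=fk(q0,PR)
q1,e=ik(t+[-.015,0,.08],r,q0)
q2=np.array([.55,.31,1.81,0,1.02,-1.1]); t2,r2=fk(q2,PR); 
q2,e=ik([.404,.301,.18],R.align_vectors([[0,0,-1]],[r2.as_matrix()[:,2]])[0]*r2,q2); print(np.round(q2,3),e)
segs(q0,q1,1,4)
segs(q1,q2,6,5)
E
```

```text
[ 0.548  0.314  1.81  -0.     1.018 -1.102] 1.1806758988694993e-09
travel [-0.013, 0.0, 0.067] turn [-0.0, -0.0, -0.0] deg/row 0.0 tip [ 0.44  -0.032  0.272]
travel [-0.011, 0.08, -0.018] turn [-0.022, 0.006, 0.064] deg/row 6.1 tip [0.424 0.088 0.245]
travel [-0.03, 0.053, -0.024] turn [-0.029, 0.001, 0.06] deg/row 6.0 tip [0.378 0.168 0.209]
travel [-0.026, 0.025, -0.024] turn [-0.033, -0.009, 0.056] deg/row 5.9 tip [0.339 0.205 0.173]
travel [-0.005, 0.01, -0.016] turn [-0.033, -0.02, 0.051] deg/row 5.8 tip [0.331 0.22  0.149]
travel [0.018, 0.015, -0.0] turn [-0.028, -0.03, 0.048] deg/row 5.7 tip [0.359 0.243 0.148]
travel [0.03, 0.039, 0.021] turn [-0.019, -0.038, 0.045] deg/row 5.6 tip [0.404 0.301 0.18 ]
```

arm_command(travel=[[-0.013,0,0.08],[-0.013,0,0.09],[-0.013,0,0.09],[-0.013,0,0.067],[-0.011,0.08,-0.018],[-0.011,0.08,-0.018],[-0.011,0.08,-0.018],[-0.011,0.08,-0.018],[-0.011,0.08,-0.018]], turn=[[0,0,0],[0,0,0],[0,0,0],[0,0,0],[-0.022,0.006,0.064],[-0.022,0.006,0.064],[-0.022,0.006,0.064],[-0.022,0.006,0.064],[-0.022,0.006,0.064]], jaw=[1,1,1,1,1,1,1,1,1])

```text
time_s: 9.38
ee_pos: [0.4244, 0.09, 0.2625]
tcp_rot: [-0.267, 0.656, 0.378, 0.596]
force: [-1.1, 0.1, -0.4]
width: 0.004
```

arm_command(travel=[[-0.03,0.053,-0.024],[-0.03,0.053,-0.024],[-0.03,0.053,-0.024],[-0.03,0.053,-0.024],[-0.03,0.053,-0.024],[-0.026,0.025,-0.024],[-0.026,0.025,-0.024],[-0.026,0.025,-0.024],[-0.026,0.025,-0.024],[-0.026,0.025,-0.024]], turn=[[-0.029,0.001,0.06],[-0.029,0.001,0.06],[-0.029,0.001,0.06],[-0.029,0.001,0.06],[-0.029,0.001,0.06],[-0.033,-0.009,0.056],[-0.033,-0.009,0.056],[-0.033,-0.009,0.056],[-0.033,-0.009,0.056],[-0.033,-0.009,0.056]], jaw=[1,1,1,1,1,1,1,1,1,1])

```text
time_s: 10.22
ee_pos: [0.3403, 0.2064, 0.1904]
tcp_rot: [-0.321, 0.456, 0.762, 0.328]
force: [-0.4, -0.6, -0.2]
width: 0.004
```

```bash
python3 - <<'E'
from seg import *
from bench import monitor
s=monitor.state();q0=s['qpos'];print(s['time_s'],np.round(q0,3),s['ee_pos'],s['force'])
q2=np.array([.548,.314,1.81,0,1.018,-1.102])
segs(q0,q2,3,5)
E
```

```text
10.2167 [-0.154  0.32   2.159  0.9    1.302 -1.196] [0.3403161  0.20637842 0.19035867] [-0.41522334 -0.59146493 -0.20941121]
travel [-0.005, 0.009, -0.02] turn [-0.034, -0.02, 0.05] deg/row 5.7 tip [0.332 0.22  0.161]
travel [0.018, 0.015, -0.004] turn [-0.028, -0.03, 0.048] deg/row 5.7 tip [0.359 0.243 0.155]
travel [0.03, 0.039, 0.017] turn [-0.019, -0.038, 0.046] deg/row 5.6 tip [0.404 0.301 0.18 ]
```

arm_command(travel=[[-0.005,0.009,-0.02],[-0.005,0.009,-0.02],[-0.005,0.009,-0.02],[-0.005,0.009,-0.02],[-0.005,0.009,-0.02],[0.018,0.015,-0.004],[0.018,0.015,-0.004],[0.018,0.015,-0.004],[0.018,0.015,-0.004],[0.018,0.015,-0.004]], turn=[[-0.034,-0.02,0.05],[-0.034,-0.02,0.05],[-0.034,-0.02,0.05],[-0.034,-0.02,0.05],[-0.034,-0.02,0.05],[-0.028,-0.03,0.048],[-0.028,-0.03,0.048],[-0.028,-0.03,0.048],[-0.028,-0.03,0.048],[-0.028,-0.03,0.048]], jaw=[1,1,1,1,1,1,1,1,1,1])

```text
time_s: 11.05
ee_pos: [0.3602, 0.2424, 0.1546]
tcp_rot: [-0.145, 0.14, 0.977, 0.076]
force: [-0.8, -0.1, -0.1]
width: 0.004
```

arm_command(travel=[[0.03,0.039,0.017],[0.03,0.039,0.017],[0.03,0.039,0.017],[0.03,0.039,0.017],[0.03,0.039,0.017],[0,0,0]], turn=[[-0.019,-0.038,0.046],[-0.019,-0.038,0.046],[-0.019,-0.038,0.046],[-0.019,-0.038,0.046],[-0.019,-0.038,0.046],[0,0,0]], jaw=[1,1,1,1,1,1])

```text
time_s: 11.55
ee_pos: [0.4053, 0.3026, 0.1808]
tcp_rot: [0.002, -0.041, 0.999, -0.002]
force: [0.6, 0.3, -0.3]
width: 0.006
```

```bash
python3 - <<'E'
from fk import *
from h import *
im,d,i,s=grab('side','side6'); print(s['time_s'],np.round(s['qpos'],3),s['ee_pos'],s['force'])
r=R.from_quat(np.roll(s['tcp_rot'],-1)); print(r.as_matrix()[:,2])
print('fix turn',R.align_vectors([[0,0,-1]],[r.as_matrix()[:,2]])[0].as_rotvec()/(np.pi/2))
im,d,i,s=grab('wrist','wr6')
E
```

```text
11.55 [ 0.552  0.316  1.804 -0.007  1.02  -1.097] [0.40525299 0.30262369 0.18077227] [ 0.64467119  0.30066158 -0.26145265]
[ 0.00359235 -0.00448628 -0.99998348]
fix turn [0.00285607 0.00228697 0.        ]
```

View pics/side6.png

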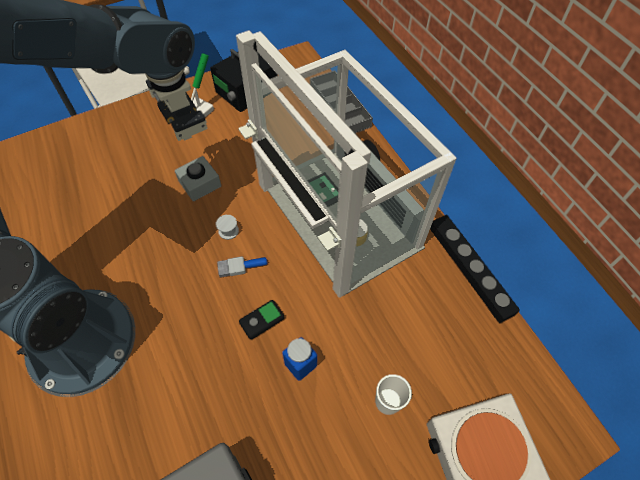

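View pics/wr6.png

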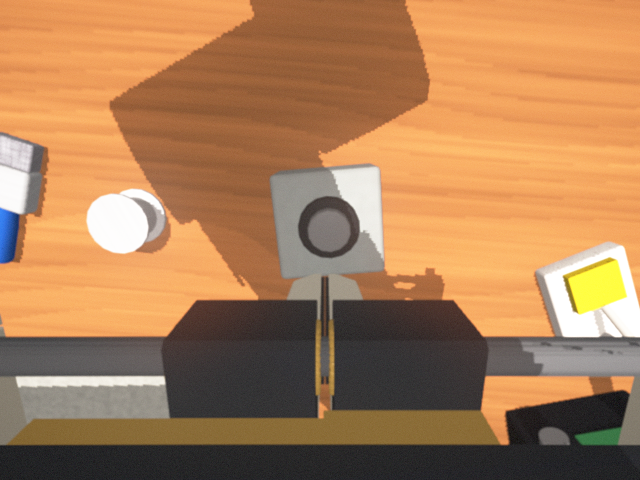

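The wrist view shows the button at (329,228) on the box, and the side view shows the sash up with nothing disturbed. I'll fix the button's position from the wrist view too.

```bash
python3 - <<'E'
from h import *
s=monitor.state(); i=wcam(eyes.camera_info('wrist'),s); d=np.load('wr6.npz')['d']
for u,v in [(329,228),(320,228),(329,238),(300,258),(325,190),(360,185)]: print(np.round(pt(i,d,u,v),4))
i=json.load(open('side.json'));d=np.load('side6.npz')['d']
for u,v in [(196,168),(196,171),(290,175),(300,190),(270,155),(310,205),(246,131),(326,241)]: print(u,v,np.round(pt(i,d,u,v),4))
E
```

```text
[0.3967 0.3044 0.0697]
[0.3972 0.2976 0.0697]
[0.4045 0.305  0.0699]
[0.4297 0.2826 0.0468]
[0.3707 0.2994 0.0479]
[0.3645 0.327  0.0486]
196 168 [0.4047 0.299  0.0719]
196 171 [0.4017 0.292  0.0689]
290 175 [0.5616 0.0295 0.2512]
300 190 [ 0.5634 -0.0156  0.251 ]
270 155 [0.5464 0.1001 0.2505]
310 205 [ 0.5655 -0.0579  0.2495]
246 131 [0.5284 0.1974 0.2435]
326 241 [ 0.5574 -0.1447  0.2433]
```

arm_command(travel=[[-0.013,0,-0.05],[0,0,-0.08],[0,0,-0.08],[0,0,-0.08],[0,0,-0.04],[0,0,-0.01]], turn=[[0.003,0.002,0],[0,0,0],[0,0,0],[0,0,0],[0,0,0],[0,0,0]], jaw=[1,1,1,1,1,1])

```text
time_s: 12.15
ee_pos: [0.3999, 0.2986, 0.0756]
tcp_rot: [-0.004, -0.036, 0.999, -0.0]
force: [-0.5, 0.0, 0.8]
width: 0.006
```

arm_command(travel=[[0,0,-0.008],[0,0,-0.008],[0,0,-0.005],[0,0,0]], turn=[[0,0,0],[0,0,0],[0,0,0],[0,0,0]], jaw=[1,1,1,1])

```text
time_s: 12.48
ee_pos: [0.4017, 0.3005, 0.0724]
tcp_rot: [-0.001, -0.038, 0.999, 0.001]
force: [0.7, 0.1, 0.2]
width: 0.004
```

arm_command(travel=[[0,0,-0.007],[0,0,-0.007],[0,0,0]], turn=[[0,0,0],[0,0,0],[0,0,0]], jaw=[1,1,1])

```text
time_s: 12.73
ee_pos: [0.4018, 0.3007, 0.0679]
tcp_rot: [-0.001, -0.038, 0.999, 0.001]
force: [1.3, -0.8, 3.1]
width: 0.0
```

arm_command(travel=[[0,0,-0.005],[0,0,-0.003],[0,0,0]], turn=[[0,0,0],[0,0,0],[0,0,0]], jaw=[1,1,1])

```text
time_s: 12.98
ee_pos: [0.4019, 0.3007, 0.0661]
tcp_rot: [-0.001, -0.038, 0.999, 0.001]
force: [-0.7, -3.1, 14.7]
width: 0.007
```

14.7 N against the roughly 5 N spring means the button is at its stop. Releasing and rising.

arm_command(travel=[[0,0,0],[0,0,0],[0,0,0.03],[0,0,0.08],[0,0,0.1],[0,0,0.1],[0,0,0.05],[0,0,0],[0,0,0],[0,0,0]], turn=[[0,0,0],[0,0,0],[0,0,0],[0,0,0],[0,0,0],[0,0,0],[0,0,0],[0,0,0],[0,0,0],[0,0,0]], jaw=[1,1,1,1,1,1,1,1,1,1])

```text
time_s: 13.82
ee_pos: [0.4008, 0.3002, 0.1722]
tcp_rot: [-0.002, -0.038, 0.999, 0.0]
force: [0.2, -0.7, -0.5]
width: 0.001
```

```bash
python3 - <<'E'
from h import *
im,d,i,s=grab('side','side7'); print(s['time_s'],s['ee_pos'],s['force'])
for u,v in [(196,168),(290,175),(300,190),(270,155),(310,205),(246,131),(326,241)]: print(u,v,np.round(pt(i,d,u,v),4))
a=np.load('side0.npz')['im']; print('diff spots')
E
```

```text
13.8167 [0.40080484 0.30023783 0.17216275] [ 0.15430968 -0.73489639 -0.49841509]
196 168 [0.4046 0.2981 0.0729]
290 175 [0.5616 0.0293 0.2514]
300 190 [ 0.5636 -0.015   0.2502]
270 155 [0.5463 0.0998 0.251 ]
310 205 [ 0.5651 -0.0587  0.2508]
246 131 [0.5284 0.1972 0.2438]
326 241 [ 0.5572 -0.1449  0.2437]
diff spots
```

View pics/side7.png

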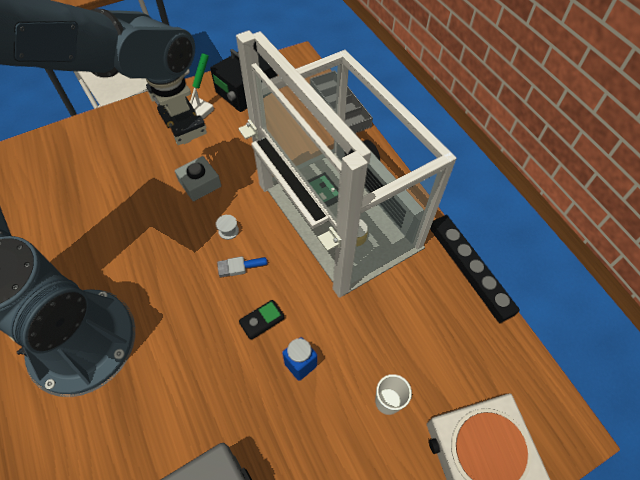

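The picture shows the sash still level with the tabs at (246,131) and (326,241), and the button back up at (196,168). The loose things are where they started, and the gripper is clear above the switch box.

```bash
python3 -c "
from bench import job
print(job.hand_in())"
```

```text
the job is handed in; nothing more can be done
None
```

The sash is set at the marker tabs, the start button has been pressed and released, and the job is handed in at about 13.9 s of the 59 s allowed.

- **Sash:** I pushed the lip up about 87 mm from beneath with the shut fingertips, then lowered them off it and backed out. The wrist camera put the lip's mid-height at 0.239 m and the side camera at 0.241 m. The tabs measured 0.2405 m, so the lip is within about 2 mm either way. The sash read the same height again after the button press.
- **Button:** I pressed it straight down to its stop. Its spring needs about 5 N and the force reached 14.7 N, with the fingertips about 6 mm below the button's free height. It was back up in the last picture, with the gripper about 100 mm above it.
- **Everything else:** In the last picture the loose things on the table looked unmoved, and both tabs measured the same as at the start. I judged the loose things by eye, not by measuring each one.

The only disagreement was about 2 mm between the two cameras on the heights of the sash and the button, which matches the stated calibration error. No check failed.

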